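# Close the rosette mould: turn the cap onto its pin and press it home

## Task

Close the round casting mould on the bench. Push the wooden batten on its loose cap round with a fingertip until the notch in the cap's rim meets the brass pin in the case and drops over it, then press straight down on the middle of the batten until the cap is fully home, its face flush with the rim of the case, and take the hand away. Be gentle with the plaster: do not lift the cap out, and leave the tools and other things on the bench where they lie.

Things in the scene. Friction and masses are not known exactly. Their poses are not given: they have to be found in the camera images.
- case: the fixed lower part of the mould: a round grey plaster case, 220 mm across and 70 mm high, with a steel band clamp round it. Origin at the centre of its underside; z up its axis; x points to the brass pin. Its top has a round recess 164 mm across and 20 mm deep in which the cap lies; a red stripe on the rim marks the side of the pin. It varies in place and yaw
- pin (a point): the top of the brass locating pin: 14 mm thick with straight sides and a bevelled tip (the top 3 mm), standing 71 mm from the case's axis on its +x side, its top 13 mm above the floor of the recess (7 mm below the rim). Part of it shows in the gap between cap and recess wall. It is rigid
- cap: the loose cream plaster cap, about 0.6 kg: a disc 149 mm across, 20 mm thick, with a plug below (50 mm wide, 22 mm deep) that keeps it centred in the case's mouth with 1.5 mm clearance. Origin at the centre of the disc's underside, z up, x towards its notch. Starts 40 to 180 degrees either way from where it belongs, lying on the pin and tilted about 4 degrees; waxed, it turns easily
- seal (a joint): how far (m) the tight black rubber sealing ring under the cap has been pushed down: 0 to 0.004. The ring carries the cap 4 mm above the hard floor of the recess once the cap has dropped over the pin; a steady push of about 12 N on the cap moves both down on to the floor, and they stay down
- cap_top (a point): the centre of the cap's upper face, under the batten, 20 mm above the underside. When the cap is home it lies level with the rim of the case, 70 mm above the bench; it stands 4 mm higher when only dropped over the pin, about 8 mm higher at the start
- notch (a point): the middle of the cap's notch, at the height of its upper face, 71 mm from the centre: a slot 17 mm wide running 14 mm in from the rim through the whole thickness. A red stripe on the cap points to it. Over the pin, the cap drops level by itself, and the pin then stops it from turning further
- batten_top (a point): the centre of the upper face of the wooden batten, 44 mm above the cap's underside and 24 mm above its upper face. The batten is fixed across the cap through its centre, along y (square to the notch): 120 mm long, 28 mm wide, 24 mm high. Turning the cap takes 1 to 7 N on its side near an end
- rosette: a finished plaster rosette, 100 mm across and 25 mm high, lying on the bench beside the mould; origin at the centre of its underside
- chisel_a: a dark steel carving chisel with a broad edge, 190 mm long, 12 mm thick, lying on the bench; origin on its underside near mid-length, x along it towards the edge
- chisel_b: a dark steel carving chisel with a narrow edge, 190 mm long, 12 mm thick, lying beside the other; origin and x as for chisel_a
- bowl: a green rubber mixing bowl, 150 mm across, 70 mm high; origin at the centre of its underside
- jar: an amber jar of release wax, 72 mm across, 90 mm high; origin at the centre of its underside
- mallet: a round wooden carver's mallet, standing on its head, 88 mm across and 235 mm high; origin at the centre of its underside
- brush: a flat brush with a wooden handle, 210 mm long, 42 mm wide, 20 mm high, lying on the bench; origin on its underside at mid-length

How it is judged (in metres and radians):
On the way:
1. the cap is turned so that it drops level over the pin (z of cap_top in the frame of case below 0.076 m and angle between cap_top's own z axis and vertical below 0.025 rad and horizontal distance between notch and pin below 0.006 m), for 0.2 s.
At the end, for the whole second after the job is handed in: The cap lies at rest and level (within 0.02 rad) with its notch over the pin (within 5 mm) and its upper face flush with the case's rim (no more than 1.5 mm above it) (z of cap_top in the frame of case below 0.0715 m and angle between cap_top's own z axis and vertical below 0.02 rad and horizontal distance between notch and pin below 0.005 m and linear speed of cap below 0.01 m/s); the robot touches nothing.
It fails at once if the cap is lifted or carried: its centre moves more than 20 mm from where it was (distance of cap_top from where it was at the start of the episode above 0.02 m).
It fails at once if the plaster is struck or forced: the fingers push on the cap with more than 60 N (contact force between the fingers and cap above 60 N).
It fails at once if a tool or other thing on the bench is moved more than 30 mm (distance of any of rosette, chisel_a, chisel_b, bowl, jar, mallet, brush from where it was at the start of the episode above 0.03 m).
It also fails if it takes over 58 s, if anything falls off the work surface, if the arm or the gripper's body presses on something with over 40 N, if the wrist force passes 120 N, or if a joint passes its speed limit or range.

## Robot

A 7-joint arm with a two-finger parallel gripper is mounted at the origin on the work surface. World frame = base frame: x ahead of the robot, y to its left, z up, the work surface at z = 0. Lengths are in mm, angles in rad, forces in N, time in s.
With the tool pointing down it reaches from about 425 to 825 mm from the base axis. Payload 3.6 kg.
Tool frame: the origin (TCP) lies on the centre line of the jaws, within the pads' length; the fingertips stand 17 mm ahead of it and the grasp point (between the pads) lies 2 mm behind it; z points along the fingers, y is the line along which they close (so a half turn about z gives the same grasp; the last joint's range is limited). The gripper opens to 85 mm and grips with 20 to 120 N. Pads are 22 mm wide; open, the fingers measure 114 mm over their backs; the gripper's body (76 mm by 85 mm) begins 54 mm behind the grasp point. The pads swing forward as they close: fully open they stand 13 mm farther back than shut.
Start: joints at [1.127, 0.615, -0.013, 1.423, 0.008, 1.103, -0.04], TCP at [263.745, -594.056, 248.297] pointing down, gripper open.
Joint ranges: [-3.12, 3.12], [-0.3, 2.06], [-1.34, 1.32], [0.26, 2.42], [-1.36, 4.5], [0.01, 1.98], [-2.84, 2.84]. Speed limits (rad/s): [2.79, 2.79, 3.14, 3.14, 3.14, 3.14, 3.14].

## Interface

Orientations are given as a rotation vector (axis times angle).
In Python, from bench import manip, eyes, trace, mark_of gives the robot as it stands.
- The arm moves only by the tool step_arm, never from a script. Its arguments are lists of equal length, an entry for each row: "gripper": the closure in counts, from 0 (fully open) to 255 (shut); "delta_pos": the shift along the tool's x, y, z in mm, a list of three; "turn": the turn about the tool's z in rad. In form: {"gripper": [gripper, ...], "delta_pos": [[x, y, z], ...], "turn": [turn, ...]}. A call has exactly 8 rows; each row shifts and turns the commanded pose from where the row before left it, along the tool's axes as they then stand; what a row does not reach is not made up. A row lasts 1/8 s, in which the tool goes at most 62.5 mm and 10.7 degrees, less where a joint would pass 70% of its speed; a pose out of reach is approached as far as the arm can. A call with a gripper value outside its range is refused whole. The fingers move at their own pace and stop on an object; the grip force is fixed at half the most. Time passes only in rows, so rows that do not move let the fingers close, or fill a call up. It gives the time, the measured TCP pose, the force, the opening and the grip force at its end, in the units of the state.
- manip.sense(): the state, without advancing time (a new reading comes with each control period).
- eyes.capture(name): name is "side" or "top" or "wrist"; returns (picture, depth): 400x640x3 uint8, red, green, blue; 400x640 float32, mm along the optical axis (not along the pixel's ray), 0 where there is no reading.
- eyes.camera_info(name): a dict with "intrinsics" (3x3 intrinsics, pixels), "distortion" ([k1, k2, p1, p2, k3] as OpenCV has them; the pictures are not rectified), "view" (4x4, takes a point from world to camera coordinates). Camera axes: x right, y up, looking along -z (the intrinsics and any distortion apply to the point x, -y, -z); pixel columns grow to the right and rows downward; lengths in mm; the calibration is good to about 2 mm. A picture is of the moment at which its call begins: read the wrist's pose just before it. camera_info takes no time and is no camera call; for the wrist camera it gives the pose at the moment of the call.
- manip.close_job(): hands the job in; it is judged then, once.
Trained networks look in the newest picture that a camera, given by its name, has taken for a name from the list of things; names that differ only in an ending like _2 or _b are one class to them, and where a whole thing is asked for, a point or a joint stands for the part that bears it (a point fixed in the world has none). Each returns a list of dicts, best first, with "confidence" (0 to 1); they miss things now and then, are a little off and sometimes report something else, mostly with a low value. They report only what shows in the picture. A call takes as long as a camera call.
- trace(camera, thing): "pixels" (400x640 bool, what is visible of it) and "point" ([column, row] in pixels, amid what is visible of it).
- mark_of(camera, thing): "point" ([column, row] in pixels: a listed point, or the origin of a listed thing).
The state is a dict: "t": time; "joint_positions": joint angles; "dq": joint speeds; "joint_efforts": joint torques, N m; "tool_pos": TCP position; "tcp_rot": TCP orientation; "ft_force": force on the tool from outside, world axes, zero at the start; "ft_torque": the same for the moment, N m; "gripper_width": finger opening in mm; "grip_force": force on a finger pad.
Only numpy, scipy, OpenCV 4.12 (cv2) and the standard library are available. Lean on these libraries where they do the work, as an engineer would, in place of code of your own. Each camera call takes 0.05 s, during which the arm holds its last target. There are 200 camera calls.

## Working session

There is one attempt and no reset: what is moved stays moved. The work goes in short steps, Python scripts to look and compute and a tool call to move; the robot and the scene stay as the last step left them, time stands still between calls to the robot, and variables do not carry over. Pictures are saved under pics/ and viewed, at most 10 in all, crops included, and the job is handed in when it is done.

Besides the shell and the picture viewer there is one more tool, called after "Emit:" as name([rows], argument=value, ...), one row to a line, values as JSON. step_arm: Moves the arm, as the interface text tells. Its arguments: {"type":"object","properties":{"gripper":{"type":"array"},"delta_pos":{"type":"array"},"turn":{"type":"array"}},"required":["gripper","delta_pos","turn"]}

```bash
mkdir -p pics
cat > h.py <<'E'
import numpy as np, cv2
from bench import manip, eyes, trace, mark_of
def ray(cam,uv):
    i=eyes.camera_info(cam);K=np.array(i["intrinsics"],float);D=np.array(i["distortion"],float);V=np.array(i["view"],float)
    p=cv2.undistortPoints(np.array([[uv]],float),K,D)[0,0]
    d=np.array([p[0],-p[1],-1.]);R=V[:3,:3];o=-R.T@V[:3,3]
    return o,R.T@d
def at_z(cam,uv,z):
    o,d=ray(cam,uv);return o+d*(z-o[2])/d[2]
def at_d(cam,uv,dep):
    o,d=ray(cam,uv);return o+d*dep
def snap(cam,name):
    im,dep=eyes.capture(cam);cv2.imwrite(f"pics/{name}.png",im[:,:,::-1]);return im,dep
E
python3 - <<'E'
from h import *
np.set_printoptions(precision=1,suppress=True)
s=manip.sense();print(s["t"],s["tool_pos"],s["tcp_rot"],s["ft_force"])
im,dep=snap("top","top0")
Z=dict(case=0,pin=63,cap_top=78,notch=78,batten_top=102)
for n in ["case","pin","cap_top","notch","batten_top"]:
    for m in mark_of("top",n)[:2]:
        u=m["point"];d=dep[int(u[1]),int(u[0])];print(n,u,round(m["confidence"],2),at_z("top",u,Z[n]),at_d("top",u,d))
im2,d2=snap("side","side0")
cv2.imwrite("pics/both0.png",np.vstack([im,im2])[:,:,::-1][::1])
E
```

```text
0.0 [ 263.5 -593.4  247.1] [-3.1 -0.7  0. ] [ 0.2 -0.4  0.8]
case [388.5, 206.8] 0.45 [ 487.9 -274.4    0. ] [ 484.8 -270.    20.8]
pin [318.6, 171.4] 0.78 [595.2 -48.8  63. ] [597.8 -49.2  52.5]
pin [462.0, 261.4] 0.62 [ 307.3 -472.4   63. ] [ 307.8 -493.8    7.9]
notch [338.5, 192.4] 0.78 [ 524.2 -107.3   78. ] [ 529.5 -109.7   49.8]
notch [316.1, 196.3] 0.31 [513.6 -38.4  78. ] [509.3 -37.7 101.3]
batten_top [319.8, 193.2] 0.68 [518.4 -49.  102. ] [517.7 -48.9 105.7]
batten_top [259.4, 177.2] 0.35 [571.4 131.3 102. ] [593.8 142.3   7.1]
```

View pics/top0.png

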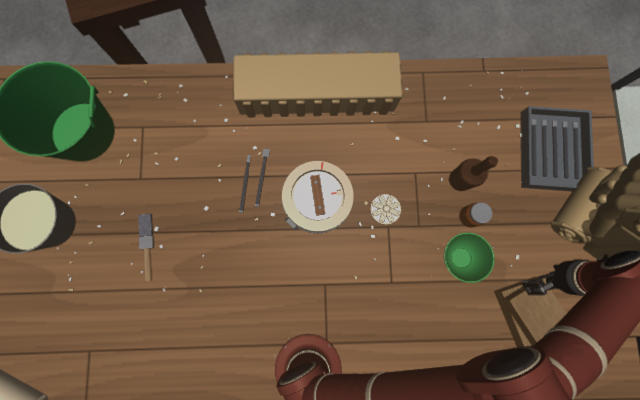

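View pics/side0.png

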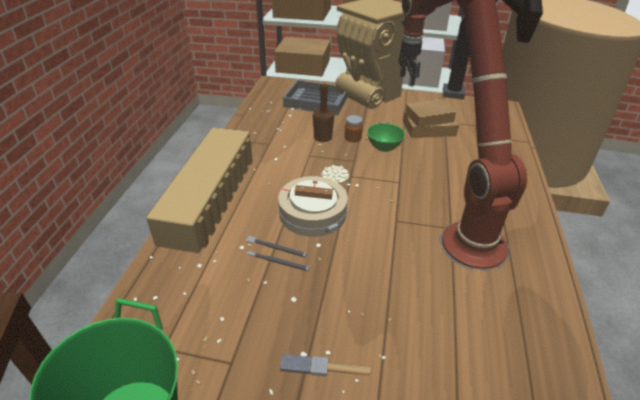

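Run:
```python
from h import *
from scipy.spatial.transform import Rotation as R
np.set_printoptions(precision=2,suppress=True)
s=manip.sense();r=R.from_rotvec(s["tcp_rot"]).as_matrix();print(r)
print(at_z("top",(318,196.5),70))
print("delta tool",r.T@(np.array([518,-48,270])-s["tool_pos"]))
```

```text
[[ 0.91  0.41 -0.  ]
 [ 0.41 -0.91  0.  ]
 [ 0.   -0.   -1.  ]]
[514.28 -44.48  70.  ]
delta tool [ 453.97 -395.77  -21.72]
```

Emit:
step_arm([
  [28.4,-24.7,-1.5],
  [28.4,-24.7,-1.5],
  [28.4,-24.7,-1.5],
  [28.4,-24.7,-1.5],
  [28.4,-24.7,-1.5],
  [28.4,-24.7,-1.5],
  [28.4,-24.7,-1.5],
  [28.4,-24.7,-1.5],
], gripper=[0,0,0,0,0,0,0,0], turn=[0,0,0,0,0,0,0,0])

```text
t: 1.35
tool_pos: [391.7, -320.2, 260.6]
tcp_rot: [3.073, 0.651, 0.001]
ft_force: [0.8, 0.5, 0.2]
gripper_width: 85.6
grip_force: 0.0
```

Emit:
step_arm([
  [30,-26,-1.5],
  [30,-26,-1.5],
  [30,-26,-1.5],
  [30,-26,-1.5],
  [30,-26,-1.5],
  [30,-26,-1.5],
  [30,-26,-1.5],
  [0,0,0],
], gripper=[0,0,0,0,0,0,0,0], turn=[0,0,0,0,0,0,0,0])

```text
t: 2.35
tool_pos: [510.6, -65.5, 271.1]
tcp_rot: [-3.069, -0.663, -0.003]
ft_force: [-0.4, -0.7, 1.3]
gripper_width: 85.4
grip_force: 0.0
```

```bash
cat > w.py <<'E'
from h import *
import sys
np.set_printoptions(precision=1,suppress=True)
s=manip.sense();print(s["t"],s["tool_pos"],s["tcp_rot"],s["joint_positions"],s["ft_force"])
im,dep=snap("wrist",sys.argv[1])
Z=dict(pin=63,cap_top=78,notch=78,batten_top=102)
for n in Z:
    for m in mark_of("wrist",n)[:2]:
        u=m["point"];d=dep[int(u[1]),int(u[0])];print(n,u,round(m["confidence"],2),at_z("wrist",u,Z[n]),at_d("wrist",u,d))
for n in ["case","cap","batten_top"]:
    for m in trace("wrist",n)[:1]:
        c=max(cv2.findContours(m["pixels"].astype(np.uint8),0,1)[0],key=len)
        h=cv2.convexHull(c);e=cv2.fitEllipse(h)
        print(n,m["confidence"],m["pixels"].sum(),cv2.boundingRect(c),e, at_z("wrist",e[0],70))
E
python3 w.py w1
```

```text
2.35 [510.6 -65.5 271.1] [-3.1 -0.7 -0. ] [ 0.2  0.4 -0.1  1.8  0.1  1.  -1.1] [-0.4 -0.7  1.3]
pin [343.9, 94.9] 0.87 [586.5 -64.5  63. ] [586.2 -62.9  83.8]
cap_top [294.7, 160.6] 0.83 [514.8 -47.6  78. ] [519.9 -47.  103.1]
cap_top [296.2, 170.1] 0.45 [507.1 -52.4  78. ] [512.8 -51.4 102.8]
notch [369.5, 184.7] 0.79 [ 522.  -121.8   78. ] [ 517.  -128.7   50.7]
batten_top [294.4, 167.8] 0.63 [513.8 -49.7 102. ] [513.7 -49.7 101.8]
case 0.86 23262 (180, 30, 234, 234) ((296.3931579589844, 146.63685607910156), (231.79896545410156, 235.1380157470703), 127.4660415649414) [526.1 -44.4  70. ]
cap 0.81 19646 (216, 76, 161, 158) ((295.9524841308594, 154.50335693359375), (156.3671112060547, 161.55389404296875), 120.40132904052734) [519.1 -46.7  70. ]
batten_top 0.65 19461 (216, 76, 160, 158) ((295.785888671875, 154.44139099121094), (155.7126007080078, 160.77737426757812), 122.48827362060547) [519.2 -46.2  70. ]
```

View pics/w1.png

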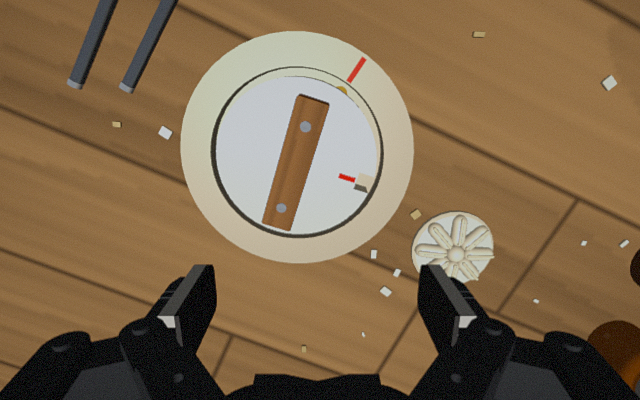

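Run:
```python
from h import *
from scipy.spatial.transform import Rotation as R
np.set_printoptions(precision=1,suppress=True)
s=manip.sense();r=R.from_rotvec(s["tcp_rot"]).as_matrix()
im,dep=eyes.capture("wrist")
for u in [(208,270),(203,268),(427,270),(432,268),(435,275),(200,275),(445,290)]:
    print(u,at_d("wrist",u,dep[u[1],u[0]]), r.T@(at_d("wrist",u,dep[u[1],u[0]])-s["tool_pos"]))
a,b=at_z("wrist",(315,101),104),at_z("wrist",(277,227),100);print(a,b,(a+b)/2,np.degrees(np.arctan2(*(a-b)[1::-1])),np.linalg.norm(a-b))
print(at_z("wrist",(297,151.5),70),at_z("wrist",(356,70),70),at_z("wrist",(343,91),63))
print("delta",r.T@(np.array([517,-47,150])-s["tool_pos"]))
```

```text
(208, 270) [501.2 -28.5 274.6] [ 10.  -41.8  -3.8]
(203, 268) [501.1 -26.4 274.3] [ 10.7 -43.8  -3.5]
(427, 270) [ 536.8 -106.4  276.5] [11.  43.8 -5.6]
(432, 268) [ 537.9 -108.3  275.4] [11.3 46.  -4.6]
(435, 275) [ 538.1 -107.1  282. ] [ 12.   45.  -11.1]
(200, 275) [501.5 -26.9 280.1] [ 10.9 -43.1  -9.3]
(445, 290) [ 537.5 -108.4  290.4] [ 10.9  45.9 -19.6]
[572.1 -42.7 104. ] [456.2 -55.7 100. ] [514.1 -49.2 102. ] 6.392020643720594 116.67962952225454
[522.3 -46.   70. ] [609.7 -65.4  70. ] [589.3 -62.9  63. ]
delta [ 17.  -18.6 120.8]
```

Emit:
step_arm([
  [9,-9.5,25],
  [9,-9.5,25],
  [0,0,30],
  [0,0,30],
  [0,0,20],
  [0,0,10],
  [0,0,0],
  [0,0,0],
], gripper=[0,0,0,0,0,0,0,0], turn=[0,0,-0.14,-0.14,-0.14,0,0,0])

```text
t: 3.8
tool_pos: [518.7, -45.1, 131.7]
tcp_rot: [2.87, 1.276, 0.003]
ft_force: [0.9, -0.5, -0.4]
gripper_width: 85.2
grip_force: 0.0
```

Run:
```python
from h import *
from scipy.spatial.transform import Rotation as R
np.set_printoptions(precision=2,suppress=True)
s=manip.sense();r=R.from_rotvec(s["tcp_rot"]).as_matrix()
print(s["tool_pos"],np.degrees(np.arctan2(r[1,1],r[0,1])),s["ft_force"],s["joint_positions"])
snap("wrist","w2")
```

```text
[518.73 -45.08 131.7 ] -42.06503871677174 [ 0.85 -0.53 -0.36] [ 0.19  0.58 -0.21  1.93  0.19  0.66 -0.88]
```

View pics/w2.png

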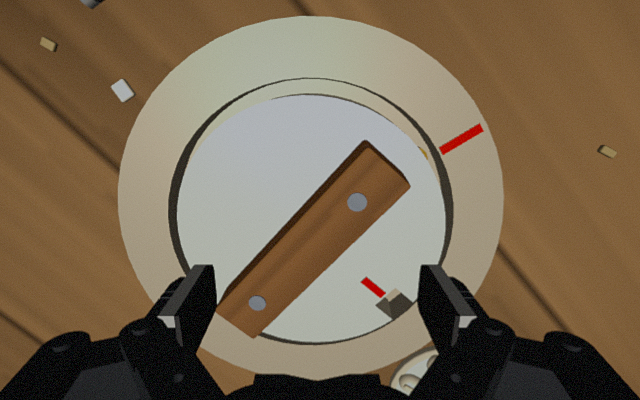

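Emit:
step_arm([
  [0,2,8],
  [0,0,8],
  [0,0,7],
  [0,0,6],
  [0,0,4],
  [0,0,4],
  [0,0,0],
  [0,0,0],
], gripper=[0,0,0,0,0,0,0,0], turn=[0,0,0,0,0,0,0,0])

```text
t: 4.85
tool_pos: [519.7, -46.4, 94.0]
tcp_rot: [2.87, 1.278, 0.001]
ft_force: [-0.5, -0.0, -0.6]
gripper_width: 85.4
grip_force: 0.0
```

Emit:
step_arm([
  [0,0,0],
  [0,0,0],
  [0,0,0],
  [0,0,0],
  [0,0,0],
  [0,0,0],
  [0,0,0],
  [0,0,0],
], gripper=[0,0,0,0,0,0,0,0], turn=[-0.06,-0.06,-0.06,-0.06,-0.06,-0.06,-0.06,0])

```text
t: 5.85
tool_pos: [519.7, -44.6, 94.3]
tcp_rot: [-2.539, -1.847, -0.003]
ft_force: [-0.1, 4.7, 2.3]
gripper_width: 85.3
grip_force: 2.1
```

```bash
cat > y.py <<'E'
from h import *
from scipy.spatial.transform import Rotation as R
import sys
np.set_printoptions(precision=2,suppress=True)
s=manip.sense();r=R.from_rotvec(s["tcp_rot"]).as_matrix()
print(s["t"],s["tool_pos"],"yaw_y",np.degrees(np.arctan2(r[1,1],r[0,1])),s["ft_force"],s["ft_torque"],s["joint_positions"])
snap("wrist",sys.argv[1])
E
python3 y.py w3
```

```text
5.85 [519.66 -44.62  94.27] yaw_y -17.936912438003667 [-0.13  4.7   2.26] [ 0.84  0.26 -0.17] [ 0.25  0.65 -0.31  1.95  0.34  0.59 -0.6 ]
```

View pics/w3.png

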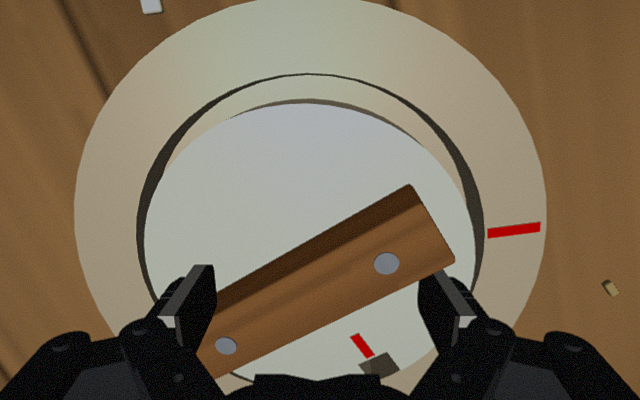

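Emit:
step_arm([
  [0,0,0],
  [0,0,0],
  [0,0,0],
  [0,0,0],
  [0,0,0],
  [0,0,0],
  [0,0,0],
  [0,0,0],
], gripper=[0,0,0,0,0,0,0,0], turn=[-0.1,-0.1,-0.1,-0.1,-0.1,-0.1,-0.1,0])

```text
t: 6.9
tool_pos: [518.8, -46.8, 93.4]
tcp_rot: [-1.755, -2.604, 0.002]
ft_force: [-1.1, 1.3, 0.3]
gripper_width: 85.5
grip_force: 1.0
```

```bash
python3 y.py w4
```

```text
6.9 [518.8  -46.76  93.42] yaw_y 22.047532964437067 [-1.07  1.29  0.27] [ 0.34  0.28 -0.13] [ 0.38  0.68 -0.51  1.95  0.53  0.65 -0.08]
```

View pics/w4.png

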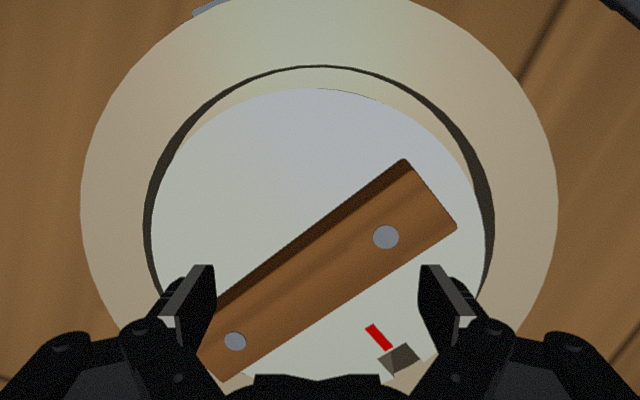

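Emit:
step_arm([
  [0,0,0],
  [0,0,0],
  [0,0,0],
  [0,0,0],
  [0,0,0],
  [0,0,0],
  [0,0,0],
  [0,0,0],
], gripper=[0,0,0,0,0,0,0,0], turn=[-0.05,-0.05,-0.05,-0.05,-0.05,-0.05,0,0])

```text
t: 7.95
tool_pos: [520.0, -47.1, 93.9]
tcp_rot: [1.346, 2.838, -0.001]
ft_force: [-0.7, 0.1, -0.3]
gripper_width: 85.6
grip_force: 0.0
```

```bash
python3 y.py w5
```

```text
7.95 [519.96 -47.06  93.93] yaw_y 39.255271309274235 [-0.71  0.07 -0.32] [ 0.05 -0.01 -0.  ] [ 0.43  0.7  -0.59  1.94  0.61  0.68  0.14]
```

View pics/w5.png

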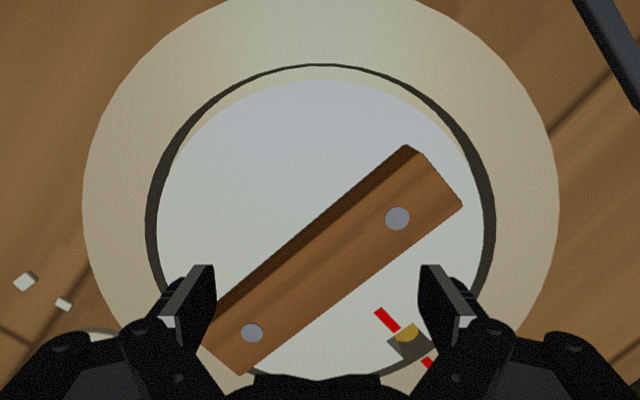

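The brass pin now shows in the notch at (408,335), and the two red stripes line up. I'll check the drop height by depth.

```bash
cat > lev.py <<'E'
from h import *
im,dep=eyes.capture("wrist")
def plane(us):
    P=np.array([at_d("wrist",u,dep[u[1],u[0]]) for u in us]);A=np.c_[P[:,:2]-[518,-47],np.ones(len(P))]
    c=np.linalg.lstsq(A,P[:,2],rcond=None)[0];print("z",c[2].round(2),"tilt",np.hypot(*c[:2]).round(4),"res",np.std(A@c-P[:,2]).round(2))
import sys
if len(sys.argv)<2:
    plane([(x,y) for x in range(200,330,6) for y in range(110,270,6) if x+y<430])
    plane([(x,y) for x in range(110,150,4) for y in range(130,260,6)]+[(x,y) for x in range(505,545,4) for y in range(130,260,6)]+[(x,y) for x in range(250,400,6) for y in range(20,50,4)])
E
python3 lev.py
```

```text
z 90.55 tilt 0.2917 res 4.0
z 70.83 tilt 0.0094 res 8.36
```

```bash
cat > lev.py <<'E'
from h import *
im,dep=eyes.capture("wrist")
P=np.array([at_d("wrist",(x,y),dep[y,x]) for x in range(40,600,4) for y in range(4,396,4) if dep[y,x]>0])
r=np.hypot(P[:,0]-518,P[:,1]+47)
def plane(Q,n):
    Q=Q[(Q[:,2]>60)&(Q[:,2]<86)]
    for _ in range(5):
        A=np.c_[Q[:,:2]-[518,-47],np.ones(len(Q))];c=np.linalg.lstsq(A,Q[:,2],rcond=None)[0];e=abs(A@c-Q[:,2]);Q=Q[e<max(1.5,2*np.median(e))]
    print(n,len(Q),"z",c[2].round(2),"tilt",np.hypot(*c[:2]).round(4),"res",e.mean().round(2))
plane(P[r<66],"cap");plane(P[(r>88)&(r<105)],"rim")
E
python3 lev.py
```

```text
Traceback (most recent call last):
  File "lev.py", line 3, in <module>
    P=np.array([at_d("wrist",(x,y),dep[y,x]) for x in range(40,600,4) for y in range(4,396,4) if dep[y,x]>0])
                ~~~~^^^^^^^^^^^^^^^^^^^^^^^^
  File "h.py", line 11, in at_d
    o,d=ray(cam,uv);return o+d*dep
        ~~~^^^^^^^^
  File "h.py", line 4, in ray
    i=eyes.camera_info(cam);K=np.array(i["intrinsics"],float);D=np.array(i["distortion"],float);V=np.array(i["view"],float)
ValueError: time passes only in moves, steps and waits
```

```bash
sed -i 's/^def ray/import functools\n@functools.lru_cache\ndef info(c): return eyes.camera_info(c)\ndef ray/; s/i=eyes.camera_info(cam)/i=info(cam)/' h.py; python3 lev.py
```

```text
cap 2036 z 74.43 tilt 0.0007 res 0.43
rim 2150 z 70.86 tilt 0.0009 res 0.48
```

Level and 3.6 mm above the rim, so the cap has dropped. Next I'll go up, close the gripper and press.

Emit:
step_arm([
  [0,0,-6],
  [0,0,-14],
  [0,0,-15],
  [0,0,-15],
  [0,0,0],
  [0,0,0],
  [0,0,0],
  [0,0,0],
], gripper=[0,0,0,0,255,255,255,255], turn=[0.03,0,0,0,0,0,0,0])

```text
t: 9.15
tool_pos: [519.2, -46.3, 143.3]
tcp_rot: [-1.385, -2.819, 0.0]
ft_force: [0.1, -0.3, -0.7]
gripper_width: 12.4
grip_force: 0.0
```

Emit:
step_arm([
  [0,0,6],
  [0,0,6],
  [0,0,5],
  [0,0,3],
  [0,0,2],
  [0,0,2],
  [0,0,1],
  [0,0,0],
], gripper=[255,255,255,255,255,255,255,255], turn=[0,0,0,0,0,0,0,0])

```text
t: 10.15
tool_pos: [519.5, -46.4, 118.9]
tcp_rot: [1.386, 2.819, 0.0]
ft_force: [-0.3, 0.7, -0.2]
gripper_width: 0.4
grip_force: 0.0
```

Emit:
step_arm([
  [0,0,1],
  [0,0,1],
  [0,0,1],
  [0,0,1],
  [0,0,1],
  [0,0,0.5],
  [0,0,0],
  [0,0,0],
], gripper=[255,255,255,255,255,255,255,255], turn=[0,0,0,0,0,0,0,0])

```text
t: 11.15
tool_pos: [519.6, -46.3, 114.6]
tcp_rot: [1.385, 2.819, -0.001]
ft_force: [-2.1, -0.7, 8.4]
gripper_width: -0.0
grip_force: 4.5
```

Emit:
step_arm([
  [0,0,0.7],
  [0,0,0.7],
  [0,0,0.7],
  [0,0,0.5],
  [0,0,0.5],
  [0,0,0],
  [0,0,0],
  [0,0,0],
], gripper=[255,255,255,255,255,255,255,255], turn=[0,0,0,0,0,0,0,0])

```text
t: 12.15
tool_pos: [519.6, -46.4, 111.7]
tcp_rot: [1.385, 2.818, -0.001]
ft_force: [-2.6, -0.5, 11.0]
gripper_width: 0.2
grip_force: 5.2
```

Emit:
step_arm([
  [0,0,0.6],
  [0,0,0.6],
  [0,0,0.6],
  [0,0,0.4],
  [0,0,0],
  [0,0,0],
  [0,0,0],
  [0,0,0],
], gripper=[255,255,255,255,255,255,255,255], turn=[0,0,0,0,0,0,0,0])

```text
t: 13.15
tool_pos: [519.6, -46.3, 111.0]
tcp_rot: [1.385, 2.817, -0.003]
ft_force: [-5.4, -1.2, 22.6]
gripper_width: -0.4
grip_force: 10.6
```

Stopped at 111 mm with the force rising to 23 N, so it is on the floor. A little more to be sure, then back off.

Emit:
step_arm([
  [0,0,0.5],
  [0,0,0.3],
  [0,0,0],
  [0,0,0],
  [0,0,-3],
  [0,0,-4],
  [0,0,-25],
  [0,0,-40],
], gripper=[255,255,255,255,255,255,255,255], turn=[0,0,0,0,0,0,0,0])

```text
t: 14.15
tool_pos: [518.5, -46.6, 178.5]
tcp_rot: [-1.384, -2.816, 0.002]
ft_force: [0.8, 0.5, 0.2]
gripper_width: 0.2
grip_force: 0.0
```

Emit:
step_arm([
  [0,0,-30],
  [0,0,0],
  [0,0,0],
  [0,0,0],
  [0,0,0],
  [0,0,0],
  [0,0,0],
  [0,0,0],
], gripper=[255,255,255,255,255,255,255,255], turn=[0,0,0,0,0,0,0,0])

```text
t: 15.15
tool_pos: [519.5, -46.3, 209.2]
tcp_rot: [1.386, 2.819, 0.0]
ft_force: [-0.4, 0.1, -0.3]
gripper_width: -0.3
grip_force: 0.0
```

```bash
python3 lev.py; python3 y.py w6
```

```text
cap 814 z 70.94 tilt 0.0018 res 0.49
rim 928 z 70.92 tilt 0.0011 res 0.51
15.2 [519.54 -46.36 209.25] yaw_y 37.648217027250666 [ 0.54 -0.4  -0.88] [ 0.   -0.05  0.02] [ 0.52  0.55 -0.71  1.83  0.44  0.93  0.26]
```

View pics/w6.png

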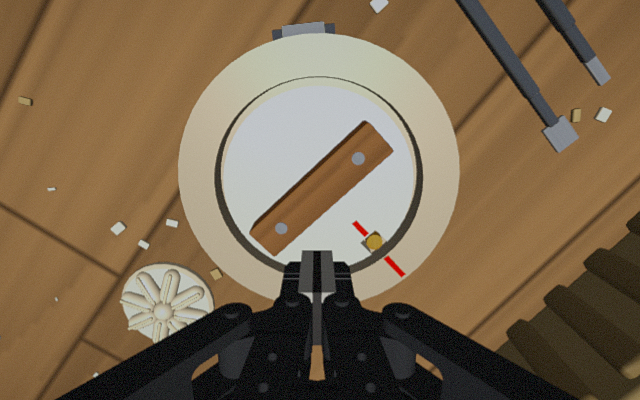

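The cap is flush with the rim: both measure 70.9 mm. The pin sits in the notch at (373,242) and the red stripes line up.

```bash
python3 -c "
from bench import manip
print(manip.close_job())"
```

```text
the job is handed in; nothing more can be done
None
```

The mould is closed: the cap's notch is over the pin, its face measures flush with the rim, the hand is clear, and the job was handed in at about 15 s (the hand-in returned no verdict).

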